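Bolt down the bearing housing and set its end cap

TASK

Bolt up the flanged bearing housing: take the two thick hex bolts out of the drilled wooden block and drop them one by one into the two empty flange holes until their heads sit on the flange. Then screw the knurled end cap clockwise until it bottoms out, back it off a quarter turn for running clearance, and finish still gripping the cap there, between both fingers, so the lock screw can be set: do not let go. Leave the two thin bolts, the rubber roller and the washer where they are.

Things in the scene. Friction and masses are not known exactly. Their poses are not given: they have to be found in the camera images.
- hub: Fixed square-flange bearing housing. Origin: centre of its underside, on the bench, under the cap's axis; z up. Steel plate, round ends, 180 by 160 by 20 mm; on it a grey flange 136 by 136 by 16 mm, top 36 mm above the bench; on that a round boss, 92 mm dia., 68 at its top, 54 mm above the bench. Flange corners (51,-51), (-51,51) mm hold bolts, heads up to 48 mm; (51,51), (-51,-51) are empty.
- hole_a (a point): Centre of the mouth of an empty vertical flange hole, at (51,51) mm in the housing's axes, on the flange's top face 36 mm above the bench. 18.5 mm dia., small chamfer, 36 mm deep. Its axes are the housing's.
- hole_b (a point): Centre of the mouth of an empty vertical flange hole, at (-51,-51) mm in the housing's axes, on the flange's top face 36 mm above the bench. 18.5 mm dia., small chamfer, 36 mm deep. Its axes are the housing's.
- end_cap: Round knurled steel cap, 56 mm dia., 30 mm tall, on a vertical right-hand thread on the boss, already started. Origin: centre of its underside, 54 mm above the bench when bottomed on the boss, plus 3 mm per turn backed off; x points to its dimple. Clockwise from above it goes down. Takes about 0.12 N m to turn, stays where left, hard stop when bottomed; cannot come off here.
- cap_turn (a joint): How far the end cap is backed off from bottomed, rad: 0 = bottomed out (hard stop), growing anticlockwise seen from above. It starts between 2.2 and 3.8.
- cap_top (a point): Centre of the end cap's top face, 30 mm above its underside.
- cap_dimple (a point): Dark dimple, 6 mm dia., in the cap's top face, 22.5 mm from its axis; it goes round with the cap.
- bolt_block: Drilled hardwood block, fixed to the bench, 120 by 120 mm, 40 mm tall. Origin: centre of its underside. Four upright holes 34 mm deep: 19 mm dia. at (31,31) and (-31,-31) mm with the thick bolts, 15 mm dia. at (31,-31) and (-31,31) mm with the thin ones.
- bolt_a: Thick steel hex head bolt, loose, upright, 105 g: head 24 mm across flats, 12 mm tall; shank 16 mm dia., 30 mm long, end chamfered. Origin: centre of the shank's lower end; z up to the head, x square to one pair of flats (others every 60 deg). Starts in the block's hole at (31,31) mm, head on the block's top. Seated in the flange its origin is 30 mm below the mouth. Either may go in either hole.
- bolt_b: Thick steel hex head bolt, loose, upright, 105 g: head 24 mm across flats, 12 mm tall; shank 16 mm dia., 30 mm long, end chamfered. Origin: centre of the shank's lower end; z up to the head, x square to one pair of flats (others every 60 deg). Starts in the block's hole at (-31,-31) mm, head on the block's top. Seated in the flange its origin is 30 mm below the mouth. Either may go in either hole.
- thin_a: Bystander: thin hex bolt standing in the block's hole at (31,-31) mm; stays there. Shank 12 mm dia., 30 mm long, head 18 mm across flats, 8 mm tall. Origin: centre of the shank's lower end.
- thin_b: Bystander: thin hex bolt standing in the block's hole at (-31,31) mm; stays there. Shank 12 mm dia., 30 mm long, head 18 mm across flats, 8 mm tall. Origin: centre of the shank's lower end.
- rubber_roller: Bystander: black rubber roller standing on end, 72 mm dia., 60 mm tall. Origin: centre of its underside.
- washer: Bystander: flat steel thrust washer lying on the bench, 60 mm dia., 22 mm bore, 6 mm thick. Origin: centre of its underside.
There are look-alikes about, which are no part of the job. Leave any blue look-alike of the bolt_b alone.

How it is judged:
By the outcome, as a careful person would: the job done as asked, in the order asked, and still so for the second after the job is handed in, while the arm keeps its last pose, push and grip.
It also fails if it takes over 72 s, if anything falls off the work surface, if the arm or the gripper's body presses on something with over 40 N, if the wrist force passes 120 N, or if a joint passes its speed limit or range.

ROBOT

A 6-joint arm with a two-finger parallel gripper is mounted at the origin on the work surface. World frame = base frame: x ahead of the robot, y to its left, z up, the work surface at z = 0. Lengths are in m, angles in rad, forces in N, time in s.
With the tool pointing down it reaches from about 0.325 to 0.85 m from the base axis. Payload 15.5 kg.
Tool frame: the origin (TCP) lies between the finger pads, 19 mm behind the fingertips; this is the grasp point; z points along the fingers, y is the line along which they close (so a half turn about z gives the same grasp; the last joint's range is limited). The gripper opens to 91 mm and grips with 3 to 60 N. Pads are 32 mm wide; open, the fingers measure 118 mm over their backs; the gripper's body (76 mm by 178 mm) begins 60 mm behind the grasp point.
Start: joints at [-1.357, 0.494, 1.345, -0, 1.302, -0.096], TCP at [0.19, -0.595, 0.233] pointing down, gripper open.
Joint ranges: [-2.91, 2.91], [-0.82, 2.16], [0.22, 2.67], [-1.22, 4.37], [0.12, 2.79], [-3.08, 3.08]. Speed limits (rad/s): [1.89, 1.89, 2.57, 3.01, 3.01, 3.01].

INTERFACE

Orientations are given as a unit quaternion [w, x, y, z].
In Python, from workcell import ctrl gives the robot as it stands. Calls block until the motion is done:
- ctrl.move_pose(position, orientation): joint-space move of the TCP to a pose.
- ctrl.move_l(position, ori=None, max_speed=0.15): straight line of the TCP; ori=None keeps the orientation; max_speed is the mean speed in m/s.
- ctrl.goto_joints(angles): joint-space move.
- ctrl.gripper_to(opening): finger opening in m; the grip force is fixed at half the most; returns when the fingers have stopped.
- ctrl.dwell(seconds).
- ctrl.ik(position, orientation): joint angles nearest the present ones, or None.
- ctrl.state(): the state.
- ctrl.grab_frame(name): name is "side" or "top" or "wrist"; returns a dict with "frame" (480x640x3 uint8, blue, green, red), "fovy" (degrees; the focal length in pixels is half the picture's height over the tangent of half this angle, whatever the lens; pixels are square), "cx", "cy" (the principal point, pixels), "extrinsics" (4x4, takes a point from camera to world coordinates). Camera axes: x right, y down, z forward; pixel columns grow to the right and rows downward; lengths in m; the calibration is good to about 2 mm. A picture is of the moment at which its call begins. There is no depth.
A pose or a line that the arm cannot do raises ctrl.PlanningError and nothing moves.
- ctrl.finish_job(): hands the job in; it is judged then, once.
Trained networks look in a picture, given as the dict that the camera call returned (one of the last four; its "shot" number tells which), for a name from the list of things; names that differ only in an ending like _2 or _b are one class to them, and where a whole thing is asked for, a point or a joint stands for the part that bears it (a point fixed in the world has none). Each returns a list of dicts, best first, with "p" (0 to 1); they miss things now and then, are a little off and sometimes report something else, mostly with a low value. They report only what shows in the picture. A call takes as long as a camera call. They do not tell look-alikes from the thing itself.
- ctrl.masks_of(picture, name): "region" (480x640 bool, what is visible of it).
- ctrl.pinpoint(picture, name): "location" ([x, y, z] in m, in world coordinates, good to about 4 mm: a listed point, or the origin of a listed thing).
The state is a dict: "clock": time; "q": joint angles; "qd": joint speeds; "effort": joint torques, N m; "eef_pos": TCP position; "eef_rot": TCP orientation; "wrist_force": force on the tool from outside, world axes, zero at the start; "ft_torque": the same for the moment, N m; "width": finger opening in m; "grip_force": force on a finger pad.
Only numpy, scipy, OpenCV 4.12 (cv2) and the standard library are available. Lean on these libraries where they do the work, as an engineer would, in place of code of your own. Each camera call takes 0.05 s, during which the arm holds its last target. There are 200 camera calls.

## Working session

There is one attempt and no reset: what is moved stays moved. The work goes in short steps, each a Python script; the robot and the scene stay as the last script left them, time stands still between calls to the robot, and variables do not carry over. Pictures are saved under pics/ and viewed, at most 10 in all, crops included, and the job is handed in when it is done.

```bash
ls; mkdir -p pics; cat > h.py <<'E'
import numpy as np, cv2
from workcell import ctrl
def proj(f,P):
    T=np.array(f["extrinsics"]); R=T[:3,:3]; t=T[:3,3]
    c=(np.asarray(P)-t)@R; fl=240/np.tan(np.radians(f["fovy"])/2)
    return np.array([f["cx"]+fl*c[0]/c[2], f["cy"]+fl*c[1]/c[2]])
def ray(f,uv,z):
    T=np.array(f["extrinsics"]); fl=240/np.tan(np.radians(f["fovy"])/2)
    d=T[:3,:3]@np.array([(uv[0]-f["cx"])/fl,(uv[1]-f["cy"])/fl,1]); o=T[:3,3]
    return o+d*(z-o[2])/d[2]
def cen(m):
    return np.array(np.nonzero(m)[::-1]).mean(1)
E
python3 - <<'E'
from h import *
np.set_printoptions(precision=4,suppress=True)
s=ctrl.state();print(s)
for c in ["top","side"]:
    f=ctrl.grab_frame(c); cv2.imwrite(f"pics/{c}0.png",f["frame"])
    print(c,{k:f[k] for k in f if k!="frame"})
    for n in ["hub","hole_a","end_cap","cap_top","cap_dimple","bolt_block","bolt_a","thin_a","rubber_roller","washer"]:
        print(n,[(round(d["p"],2),np.round(d["location"],4).tolist()) for d in ctrl.pinpoint(f,n)])
E
```

```text
pics
{'clock': 0.0, 'q': array([-1.3575,  0.4942,  1.3462, -0.    ,  1.3025, -0.0955]), 'qd': array([-0.0002,  0.0011, -0.0026,  0.0011, -0.0005, -0.0012]), 'effort': array([ -0.0007, -87.8825, -38.1858,   0.0706,   0.0531,  -0.0001]), 'eef_pos': array([ 0.1899, -0.5951,  0.2321]), 'eef_rot': array([-0.0006,  0.9881,  0.1538, -0.    ]), 'wrist_force': array([1.5055, 0.3668, 0.8125]), 'ft_torque': array([-0.0076, -0.025 , -0.0535]), 'grip_force': 0.0, 'width': 0.09131995179952251}
top {'fovy': 56.982089249124456, 'cx': 323.53378710023105, 'cy': 241.20224586334797, 'extrinsics': array([[ 0.0015, -0.9898,  0.1424,  0.4457],
       [-0.9999,  0.0001,  0.0118, -0.0021],
       [-0.0117, -0.1424, -0.9897,  0.7298],
       [ 0.    ,  0.    ,  0.    ,  1.    ]]), 'shot': 1}
hub [(0.8, [0.5657, -0.1636, -0.0037])]
hole_a [(0.81, [0.5754, -0.0887, 0.0397]), (0.77, [0.5618, -0.2367, 0.0342]), (0.67, [0.5388, 0.2295, 0.0106]), (0.51, [0.7255, 0.004, -0.0024])]
end_cap [(0.56, [0.5743, -0.1614, 0.0529]), (0.47, [0.5498, 0.1631, 0.009])]
cap_top [(0.86, [0.5687, -0.1607, 0.0872])]
cap_dimple [(0.7
[... 812 characters left out ...]
0.58, [0.5709, -0.1592, -0.0006])]
hole_a [(0.84, [0.5793, -0.0858, 0.0339]), (0.78, [0.5626, -0.2346, 0.0333])]
end_cap [(0.9, [0.5718, -0.1613, 0.0551])]
cap_top [(0.94, [0.5724, -0.1606, 0.0868])]
cap_dimple [(0.95, [0.5509, -0.1709, 0.0827])]
bolt_block [(0.64, [0.5181, 0.1976, 0.0016]), (0.22, [0.5773, -0.0888, 0.0372])]
bolt_a [(0.74, [0.349, 0.1, -0.0011]), (0.62, [0.5415, 0.2331, 0.0091]), (0.6, [0.4936, 0.16, 0.0137])]
thin_a [(0.79, [0.4824, 0.217, 0.0138]), (0.75, [0.551, 0.1701, 0.0079])]
rubber_roller [(0.63, [0.7231, -0.0018, 0.0003]), (0.24, [0.5556, -0.1732, 0.0836]), (0.18, [0.5783, -0.0917, 0.035])]
washer [(0.64, [0.437, -0.0017, 0.0023]), (0.56, [0.5166, 0.1927, 0.0007])]
```

View pics/top0.png

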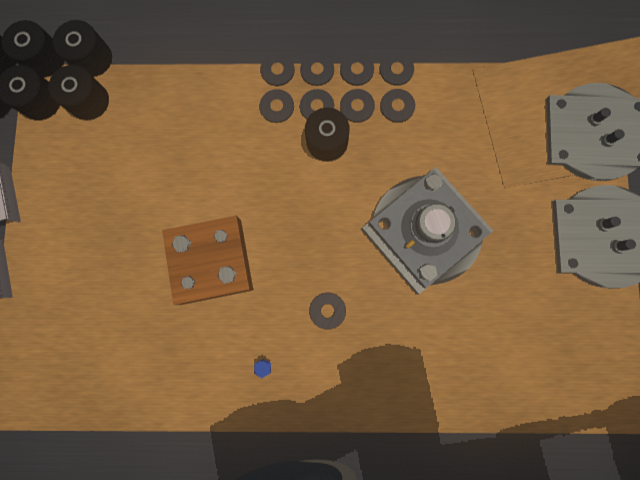

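View pics/side0.png

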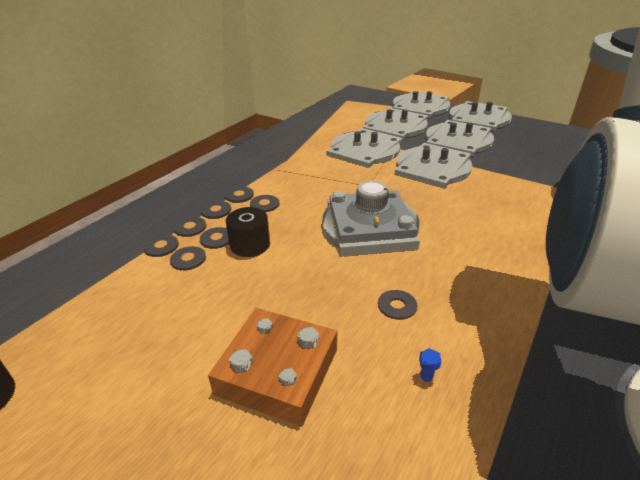

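Top view: the block is at about px (207,260), with thick bolts at (180,243) and (227,274). The hub is at (436,222) with empty holes at (384,224) and (476,231), and the dimple is at (443,236). The blue decoy is at (262,368). The side view agrees. Next I measure the hub and block with the wrist camera, at two opposite yaws so that camera bias cancels.

```bash
cat >> h.py <<'E'
def q(yaw): return [0,np.cos(yaw/2),np.sin(yaw/2),0]
def near(locs,P,tol=.03):
    P=np.asarray(P); return [l["location"] for l in locs if np.linalg.norm(np.array(l["location"])[:2]-P[:2])<tol][:1]
def look(n,names,tag):
    f=ctrl.grab_frame("wrist"); cv2.imwrite(f"pics/{tag}.png",f["frame"])
    np.savez(f"pics/{tag}.npz",**{k:f[k] for k in f})
    for nm in names:
        pp=ctrl.pinpoint(f,nm); mm=ctrl.masks_of(f,nm)
        print(tag,nm,[(round(d["p"],2),np.round(d["location"],4).tolist()) for d in pp],
          [(round(m["p"],2),np.round(cen(m["region"]),1).tolist(),int(m["region"].sum())) for m in mm])
    return f
E
python3 - <<'E'
from h import *
y=np.radians(-6)  # arbitrary
for i,yaw in enumerate([0.2,0.2+np.pi]):
    ctrl.move_pose([0.5705,-0.161,0.30],q(yaw)); print(ctrl.state()["clock"],ctrl.state()["q"],ctrl.state()["eef_pos"])
    f=look("w",["hole_a","cap_top","cap_dimple","hub"],f"hub{i}")
E
```

```text
3.1917 [-3.77040820e-01  3.91353493e-01  1.33092828e+00 -1.79792640e-04
  1.41950748e+00  9.94629426e-01] [ 0.57027732 -0.16178269  0.29985777]
hub0 hole_a [(0.7, [0.5661, -0.2304, 0.0374]), (0.58, [0.5768, -0.0921, 0.0367])] [(0.73, [325.8, 188.5], 22138)]
hub0 cap_top [(0.8, [0.5692, -0.1556, 0.0859]), (0.64, [0.5436, -0.1692, 0.0828])] [(0.55, [325.7, 204.2], 3004)]
hub0 cap_dimple [(0.76, [0.5443, -0.171, 0.0838])] [(0.75, [325.8, 204.1], 2981)]
hub0 hub [(0.79, [0.5679, -0.1584, -0.0021])] [(0.68, [325.6, 188.3], 22451), (0.46, [325.8, 204.5], 3107)]
6.4 [-3.75750629e-01  3.91170463e-01  1.33087921e+00  4.44689969e-06
  1.41957520e+00 -2.14606609e+00] [ 0.57050268 -0.16098817  0.29998349]
hub1 hole_a [(0.72, [0.5629, -0.2273, 0.0346]), (0.61, [0.7255, 0.0, 0.0012]), (0.6, [0.5753, -0.0904, 0.0361])] [(0.67, [326.4, 187.4], 22463)]
hub1 cap_top [(0.61, [0.5683, -0.1571, 0.0858])] [(0.6, [326.2, 202.9], 3044)]
hub1 cap_dimple [(0.67, [0.5458, -0.1675, 0.0842])] [(0.89, [326.5, 202.3], 3126), (0.37, [326.5, 187.4], 22268)]
hub1 hub [(0.58, [0.4387, -0.0009, 0.0035]), (0.55, [0.5712, -0.1601, -0.0004]), (0.3, [0.5545, 0.1663, 0.0094])] [(0.63, [326.4, 187.2], 22043)]
```

```bash
python3 - <<'E'
from h import *
np.set_printoptions(precision=4,suppress=True)
ims=[]
for i in (0,1):
    f=np.load(f"pics/hub{i}.npz"); im=f["frame"]; print(f["extrinsics"],f["fovy"],f["cx"],f["cy"])
    for P in [[.563,-.2328,.036],[.577,-.089,.036]]: print(proj(f,P))
    ims.append(im[60:340,180:480])
cv2.imwrite("pics/hubs.png",cv2.resize(np.hstack(ims),(800,373)))
E
```

```text
[[ 0.1983 -0.9369 -0.288   0.6526]
 [-0.9801 -0.1898 -0.0576 -0.1451]
 [-0.0007  0.2937 -0.9559  0.4513]
 [ 0.      0.      0.      1.    ]] 60.54010767674506 326.41418193877894 237.144343584738
[392.1946 216.622 ]
[257.4212 176.0295]
[[-0.1987  0.9366  0.2887  0.4888]
 [ 0.9801  0.1897  0.0592 -0.1774]
 [ 0.0007  0.2947 -0.9556  0.4515]
 [ 0.      0.      0.      1.    ]] 60.54010767674506 326.41418193877894 237.144343584738
[257.777  174.3193]
[392.6053 214.9961]
```

View pics/hubs.png

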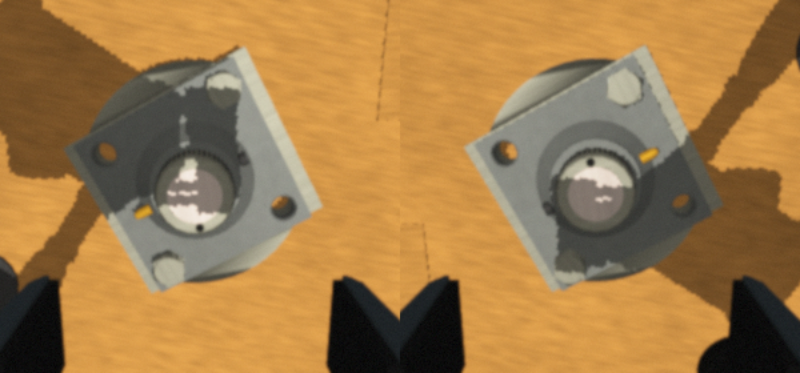

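Both wrist views show the holes clearly: at about (258,175) and (393,215) in hub0, and (259,174) and (392,213) in hub1. I'll fit the hub pose with a common pixel bias, then look at the block.

```bash
python3 - <<'E'
from h import *
from scipy.optimize import least_squares
fs=[dict(np.load(f"pics/hub{i}.npz")) for i in (0,1)]
s=800/600
pix=[[(104,153),(284,207),(222,88),(168,267)],[(105,152),(283,204),(226,87),(170,263)]]
pix=np.array(pix)/s+[180,60]
L=np.array([[51,51,36],[-51,-51,36],[-51,51,47],[51,-51,47]])/1000
def pts(p,L):
    c,s_=np.cos(p[2]),np.sin(p[2]); return np.c_[L[:,:2]@np.array([[c,s_],[-s_,c]])+p[:2],L[:,2]]
order=[[0,1,2,3],[1,0,3,2]]
def res(p):
    r=[]
    for i in (0,1):
        P=pts(p,L)[order[i]]
        r+=[proj(fs[i],X)+p[3:5]-pix[i][k] for k,X in enumerate(P)]
    return np.ravel(r)
best=min((least_squares(res,[.57,-.161,y0,0,0]) for y0 in (.68,.68+np.pi)),key=lambda r:r.cost)
print(best.x,best.cost); print(res(best.x).reshape(-1,2).round(1))
P=pts(best.x,L); print(P)
np.savez("hub.npz",c=best.x[:2],holes=P[:2],yaw=best.x[2],bias=best.x[3:5])
for i,yaw in enumerate([0.4+np.pi/2,0.4-np.pi/2]):
    ctrl.move_pose([0.517,0.194,0.22],q(yaw)); print(ctrl.state()["clock"],ctrl.state()["q"],ctrl.state()["eef_pos"])
    f=look("w",["bolt_a","thin_a","bolt_block"],f"blk{i}")
ims=[cv2.imread(f"pics/blk{i}.png")[40:340,180:480] for i in (0,1)]
cv2.imwrite("pics/blks.png",cv2.resize(np.hstack(ims),(800,400)))
E
```

```text
[ 0.56991623 -0.16053686  2.43216662  0.46005137 -1.91245929] 39227.73715374667
[[ 59.7  85.4]
 [-58.  -92.9]
 [ 50.5  79.6]
 [-52.2 -72.1]
 [ 60.   84.6]
 [-56.1 -92.4]
 [ 48.7  78.7]
 [-52.6 -70.9]]
[[ 0.49799938 -0.16601107  0.036     ]
 [ 0.64183308 -0.15506264  0.036     ]
 [ 0.57539044 -0.2324537   0.047     ]
 [ 0.56444202 -0.08862001  0.047     ]]
8.6583 [ 2.50177911e-01  4.04851943e-01  1.54305266e+00 -6.82009334e-05
  1.19337741e+00 -1.50035651e-01] [0.51730151 0.19368001 0.22012862]
blk0 bolt_a [(0.81, [0.494, 0.1582, 0.0077]), (0.74, [0.3532, 0.1027, -0.0022]), (0.69, [0.5406, 0.2292, 0.0072])] [(0.91, [108.2, 237.0], 1104), (0.9, [372.9, 188.3], 867), (0.76, [283.4, 246.3], 789)]
blk0 thin_a [(0.97, [0.4807, 0.2152, 0.0096]), (0.65, [0.5532, 0.1661, 0.0079])] [(0.88, [296.4, 172.8], 463), (0.84, [355.3, 259.4], 415), (0.74, [259.9, 442.5], 1023), (0.63, [282.8, 246.5], 834)]
blk0 bolt_block [(0.85, [0.521, 0.1993, 0.0015]), (0.29, [0.7292, -0.0001, 0.0019])] []
11.7667 [ 2.50876450e-01  4.04914121e-01  1.54339000e+00 -1.03794810e-05
  1.19333060e+00  2.99190646e+00] [0.51698338 0.19401302 0.21998857]
blk1 bolt_a [(0.96, [0.3515, 0.0985, -0.0017]), (0.87, [0.5434, 0.2266, 0.0083]), (0.82, [0.4958, 0.1605, 0.0097])] [(0.9, [371.3, 188.7], 878), (0.7, [552.4, 188.3], 1126), (0.59, [282.1, 246.1], 729)]
blk1 thin_a [(0.76, [0.5547, 0.1665, 0.0085]), (0.73, [0.4792, 0.2181, 0.0075])] [(0.87, [295.2, 172.4], 449), (0.78, [354.7, 259.0], 422)]
blk1 bolt_block [(0.56, [0.5189, 0.1983, 0.0008])] [(0.81, [325.7, 208.6], 17790)]
```

View pics/blks.png

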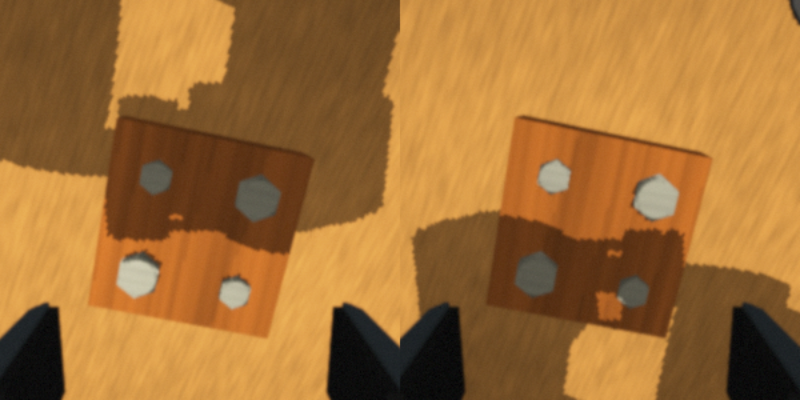

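The block view shows thick heads at crop px (258,198) and (138,273), and thin heads at (155,177) and (235,292). My hub fit had the two fitted bolts swapped, which gave the huge residual, so I'll redo it. I'll also fit the head prisms to the masks.

```bash
cat > fit.py <<'E'
from h import *
from scipy.optimize import least_squares, minimize
fs=[dict(np.load(f"pics/hub{i}.npz")) for i in (0,1)]
pix=np.array([[(104,153),(284,207),(222,86),(168,267)],[(105,152),(283,204),(226,85),(170,263)]])*.75+[180,60]
L=np.array([[51,51,36],[-51,-51,36],[51,-51,46],[-51,51,46]])/1000
def pts(p,L):
    c,s_=np.cos(p[2]),np.sin(p[2]); return np.c_[L[:,:2]@np.array([[c,s_],[-s_,c]])+p[:2],L[:,2]]
order=[[0,1,2,3],[1,0,3,2]]
def res(p): return np.ravel([[proj(fs[i],X)+p[3:5]-pix[i][k] for k,X in enumerate(pts(p,L)[order[i]])] for i in (0,1)])
b=least_squares(res,[.57,-.161,.68,0,0],x_scale=[.01,.01,.1,1,1])
print(b.x,b.cost); print(res(b.x).reshape(-1,2).round(1).tolist())
P=pts(b.x,L); print(P[:2])
np.savez("hub.npz",c=b.x[:2],holes=P[:2],yaw=b.x[2],bias=b.x[3:5])
# bolts
fb=[dict(np.load(f"pics/blk{i}.npz")) for i in (0,1)]
def hexpts(x,y,th,zs=(.040,.052),R=.024/np.sqrt(3)):
    a=th+np.pi/6+np.arange(6)*np.pi/3
    return np.array([[x+R*np.cos(t),y+R*np.sin(t),z] for z in zs for t in a])
def sil(f,x,y,th,bias,S=8):
    uv=np.array([proj(f,X)+bias for X in hexpts(x,y,th)])
    im=np.zeros((480,640),np.uint8)
    cv2.fillConvexPoly(im,cv2.convexHull(np.round(uv*256).astype(np.int32)),255,cv2.LINE_AA,8)
    return im/255.
# segment head from picture: grey (low saturation) blob near predicted position
out=[]
for g in ([.5415,.230],[.494,.160]):
    ms=[]
    for f in fb:
        hsv=cv2.cvtColor(f["frame"],cv2.COLOR_BGR2HSV); u=proj(f,[*g,.046])
        m=(hsv[...,1]<100).astype(np.uint8); yy,xx=np.mgrid[:480,:640]
        m[(xx-u[0])**2+(yy-u[1])**2>26**2]=0
        n,lab,st,ce=cv2.connectedComponentsWithStats(m); k=1+st[1:,4].argmax(); ms.append((lab==k).astype(float)); print(st[k],ce[k])
    best=None
    for th in np.radians(np.arange(0,60,10)):
        fun=lambda p: sum(((sil(f,p[0]/100,p[1]/100,p[2],p[3:5])-m)**2).sum() for f,m in zip(fb,ms))
        p0=[g[0]*100,g[1]*100,th,*b.x[3:5]]
        r=minimize(fun,p0,method="Nelder-Mead",options=dict(initial_simplex=np.array([p0]+[np.array(p0)+np.eye(5)[i]*[.3,.3,.15,1.5,1.5] for i in range(5)]),maxfev=250))
        if best is None or r.fun<best.fun: best=r
        print(round(np.degrees(th)),round(r.fun,1),np.degrees(r.x[2])%60)
    print(best.x,best.fun); out.append([best.x[0]/100,best.x[1]/100,best.x[2]])
np.save("bolts.npy",out); print(out)
E
python3 fit.py
```

```text
[ 0.56996443 -0.16051841  0.69312612  0.4248461  -2.11496427] 6.897784671951858
[[-0.5, -0.5], [-0.7, -1.1], [1.0, 0.7], [0.1, 0.8], [-0.1, -1.4], [1.2, -0.4], [-0.7, -0.3], [-0.3, 2.3]]
[[ 0.5766101  -0.08870034  0.036     ]
 [ 0.56331876 -0.23233648  0.036     ]]
[357 171  33  35 845] [372.63431953 188.30769231]
[267 229  31  34 785] [281.85095541 245.56178344]
0 177.0 9.24613490596065
10 176.6 6.5806408841453745
20 178.9 11.222839421068745
30 177.8 9.148964225343155
40 250.9 38.643685272450476
50 176.6 9.099261576996753
[ 5.42039336e+01  2.30687731e+01  1.20600963e+00  4.19107531e-02
 -4.71340115e-01] 176.59621683967703
[268 230  31  33 782] [282.98976982 245.93094629]
[355 171  34  34 843] [371.48042705 188.06405694]
0 181.0 8.73343903309735
10 180.9 8.686610961261671
20 183.0 10.457642682577841
30 184.0 9.50455040996568
40 236.1 50.34186990539836
50 184.1 8.576074057360756
[49.4207659  15.76976539  0.15160996 -0.09926536 -0.09591206] 180.88621299500193
[[np.float64(0.5420393360413097), np.float64(0.2306877311616676), np.float64(1.2060096252154024)], [np.float64(0.49420765900999875), np.float64(0.15769765387926704), np.float64(0.15160996211384575)]]
```

```bash
cat >> h.py <<'E'
def st(t=""):
    s=ctrl.state(); print(t,round(s["clock"],2),s["eef_pos"].round(4),"F",s["wrist_force"].round(1),"T",s["ft_torque"].round(2),"w",round(s["width"],4),"g",round(s["grip_force"],1)); return s
def pick(x,y,yaw):
    ctrl.move_pose([x,y,.085],q(yaw)); ctrl.gripper_to(.05); ctrl.move_l([x,y,.0612],max_speed=.08); st("at")
    ctrl.gripper_to(.015); st("grip")
    ctrl.move_l([x,y,.105],max_speed=.12); st("up")
E
python3 - <<'E'
from h import *
b=np.load("bolts.npy"); H=np.load("hub.npz"); h=H["holes"][0]
pick(b[0][0],b[0][1],np.radians(99))
yaw=H["yaw"]+np.pi/4
ctrl.move_l([b[0][0],b[0][1],.165],max_speed=.2)
ctrl.move_pose([h[0],h[1],.15],q(yaw)); ctrl.move_l([h[0],h[1],.104],max_speed=.1); st("hover")
f=look("w",["hole_a","bolt_a"],"ins0")
print(proj(f,h), [proj(f,[h[0],h[1],z]) for z in (.053,.083)])
cv2.imwrite("pics/ins0c.png",cv2.resize(f["frame"][150:480,120:560],(800,600)))
E
```

```text
at 15.86 [0.5417 0.2306 0.0605] F [-0.6 -0.1 -0.2] T [-0.07 -0.12  0.06] w 0.0497 g 0.0
grip 16.38 [0.5421 0.2307 0.0613] F [-1.1  0.6  1.1] T [-0.08 -0.07  0.  ] w 0.0237 g 30.0
up 16.9 [0.5419 0.2306 0.1048] F [ 0.1  0.1 -1.9] T [ 0.02 -0.15 -0.02] w 0.0232 g 30.0
hover 19.18 [ 0.5768 -0.0884  0.1042] F [-0.8  0.8 -0.7] T [-0.04 -0.11  0.01] w 0.0232 g 30.0
ins0 hole_a [] [(0.64, [332.3, 293.7], 16103)]
ins0 bolt_a [(0.96, [0.577, -0.0913, 0.0521])] [(0.87, [326.3, 303.5], 3109)]
[325.29224854 265.25885902] [array([325.22678019, 276.73362272]), array([325.08389646, 301.77713076])]
```

View pics/ins0c.png

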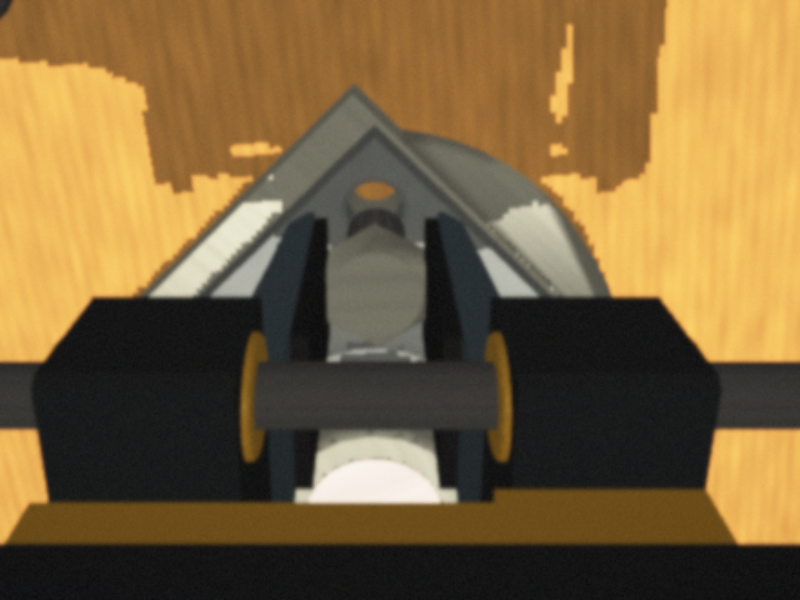

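The bolt is held over the hole and lined up to within 1 mm sideways (hole at crop (374,200), shank at x≈376). I'll lower it with a force check, plus a small search if it catches.

```bash
cat >> h.py <<'E'
def fz(): return np.mean([ctrl.state()["wrist_force"][2] for _ in range(3)])
def insert(h,f0=None):
    f0=fz(); off=[(0,0)]+[(r*np.cos(a),r*np.sin(a)) for r in (.0012,.0024) for a in np.arange(6)*np.pi/3]
    z=.0895
    ctrl.move_l([h[0],h[1],z],max_speed=.05)
    for o in off:
        x,y=h[0]+o[0],h[1]+o[1]; 
        if o!=(0,0): ctrl.move_l([x,y,.0875],max_speed=.05)
        z=.0875; ok=True
        while z>.0580:
            z-=.0025 if z>.076 else .006; z=max(z,.0577)
            ctrl.move_l([x,y,z],max_speed=.06); d=fz()-f0
            if d>8: ok=False; break
        s=st(f"off {np.round(o,4)} z {z:.4f} dF {d:.1f}")
        if ok or z<.066: return s
        ctrl.move_l([x,y,.0885],max_speed=.06)
    return None
E
python3 - <<'E'
from h import *
h=np.load("hub.npz")["holes"][0]
insert(h)
E
```

```text
off [0 0] z 0.0577 dF 0.8 21.88 [ 0.5766 -0.0887  0.0574] F [ 0.8 -0.4 -1. ] T [-0.03 -0.02 -0.04] w 0.0236 g 30.0
```

```bash
python3 - <<'E'
from h import *
b=np.load("bolts.npy"); H=np.load("hub.npz"); h=H["holes"][0]; yaw=H["yaw"]+np.pi/4
ctrl.gripper_to(.045); st("rel")
ctrl.move_l([h[0],h[1],.16],max_speed=.2)
f=look("w",["bolt_a"],"after0")
pick(b[1][0],b[1][1],np.radians(99))
h=H["holes"][1]
ctrl.move_l([b[1][0],b[1][1],.165],max_speed=.2)
ctrl.move_pose([h[0],h[1],.165],q(yaw)); ctrl.move_l([h[0],h[1],.104],max_speed=.12); st("hover")
f=look("w",["bolt_a"],"ins1")
insert(h)
E
```

```text
rel 22.4 [ 0.5766 -0.0887  0.0577] F [ 0.5 -0.3 -0.4] T [-0.05 -0.1  -0.01] w 0.0443 g 0.0
after0 bolt_a [] [(0.55, [327.2, 239.1], 1207)]
at 25.02 [0.494  0.1576 0.061 ] F [ 0.3 -0.2  0.5] T [-0.02 -0.1  -0.01] w 0.0504 g 0.0
grip 25.54 [0.4943 0.1577 0.0614] F [-0.1 -0.   5.1] T [-0.09  0.04  0.02] w 0.0238 g 30.0
up 26.06 [0.4941 0.1577 0.1048] F [ 0.   1.  -1.8] T [ 0.03 -0.06  0.03] w 0.0233 g 30.0
hover 28.63 [ 0.5637 -0.2322  0.1045] F [ 0.2 -0.5 -0.4] T [-0.04 -0.1  -0.02] w 0.0234 g 30.0
ins1 bolt_a [(0.63, [0.562, -0.2279, 0.0527])] [(0.86, [326.4, 303.8], 3180), (0.6, [325.3, 139.2], 14710), (0.47, [326.3, 2.9], 153)]
off [0 0] z 0.0577 dF -0.5 31.23 [ 0.5634 -0.2324  0.0575] F [-0.2  0.1 -0.8] T [-0.05 -0.1   0.04] w 0.0235 g 30.0
```

```bash
python3 - <<'E'
from h import *
H=np.load("hub.npz"); h=H["holes"][1]; c=H["c"]
ctrl.gripper_to(.045); st("rel")
ctrl.move_l([h[0],h[1],.15],max_speed=.2)
ctrl.move_pose([c[0],c[1],.15],q(1.194+2.9)); s=st("cap hover"); print(s["q"].round(3))
f=look("w",["bolt_a","cap_top","cap_dimple"],"cap0")
ctrl.gripper_to(.078)
ctrl.move_l([c[0],c[1],.0805],max_speed=.1); st("down")
ctrl.gripper_to(.05); s=st("grip"); print(s["q"].round(3))
cv2.imwrite("pics/cap0c.png",f["frame"]); np.save("qg.npy",s["q"])
f=look("w",["cap_dimple"],"cap1")
E
```

```text
rel 31.75 [ 0.5633 -0.2324  0.0577] F [ 0.   0.8 -0.5] T [-0.05 -0.04  0.01] w 0.0448 g 0.0
cap hover 34.58 [ 0.5699 -0.1606  0.1498] F [0.2 0.  0. ] T [ 0.1  -0.09 -0.01] w 0.0448 g 0.0
[-0.375  0.538  1.524 -0.     1.08  -2.898]
cap0 bolt_a [(0.92, [0.5639, -0.2301, 0.0056]), (0.64, [0.5768, -0.0896, 0.0039])] [(0.93, [368.6, 325.8], 509), (0.59, [267.2, 146.7], 1439)]
cap0 cap_top [(0.95, [0.5701, -0.1604, 0.0867])] [(0.61, [326.0, 257.1], 7959)]
cap0 cap_dimple [(0.94, [0.5462, -0.1694, 0.0818])] [(0.95, [326.1, 257.0], 7901)]
down 36.45 [ 0.5703 -0.1607  0.081 ] F [-0.6  0.3  0.5] T [ 0.13 -0.06  0.01] w 0.0779 g 0.0
grip 36.93 [ 0.5702 -0.1606  0.0808] F [-0.9  0.1  4.2] T [0.17 0.04 0.02] w 0.0547 g 30.0
[-0.375  0.63   1.582  0.     0.93  -2.899]
cap1 cap_dimple [(0.93, [0.5463, -0.1688, 0.0821])] [(0.74, [326.8, 299.8], 12279)]
```

View pics/cap0c.png

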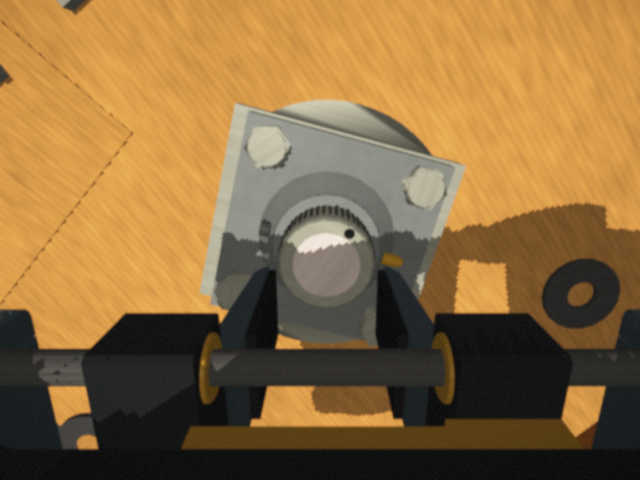

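View pics/cap1.png

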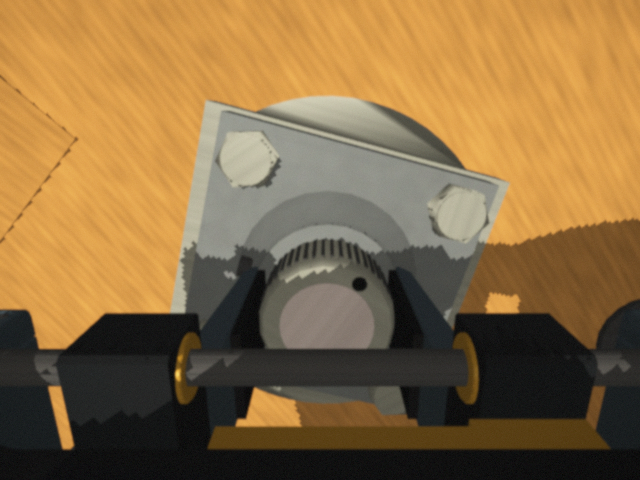

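Both thick bolts are seated. The cap is gripped with the dimple at (359,284), visible beside the fingers, which lets me check for slip. Next I turn the cap clockwise and watch the torque.

```bash
cat >> h.py <<'E'
def qt(d):  # joints for cap turned clockwise by d from grip
    q0=np.load("qg.npy"); c=np.load("hub.npz")["c"]; yaw=q0[0]+np.pi/2-q0[5]-d
    j=None
    j=np.array(ctrl.ik([c[0],c[1],.0806-.003*d/(2*np.pi)],q(yaw))); j[5]=q0[5]+d+(j[0]-q0[0]); return j
def tz(n=5):
    v=[]
    for _ in range(n): v.append(ctrl.state()["ft_torque"][2]); ctrl.dwell(.01)
    return np.mean(v)
def dimple(): # pixel centroid of dark spot in cap top
    f=ctrl.grab_frame("wrist"); g=cv2.cvtColor(f["frame"],cv2.COLOR_BGR2GRAY)
    r=g[265:305,300:385]; m=(r<60).astype(np.uint8)
    n,l,s,c=cv2.connectedComponentsWithStats(m); return [(c[k]+[300,265]).round(1).tolist()+[int(s[k,4])] for k in range(1,n) if s[k,4]>40]
E
python3 - <<'E'
from h import *
print(dimple())
ctrl.goto_joints(qt(1.0)); print(st()["q"][5],tz())
ctrl.goto_joints(qt(2.0)); print(st()["q"][5],tz(),dimple())
d=2.0; base=None; log=[]
while d<4.1:
    d+=.1; ctrl.goto_joints(qt(d)); t=tz(4); s=ctrl.state(); log.append((d,s["q"][5]-np.load("qg.npy")[5],t,s["clock"]))
    if abs(t)>.32: break
for l in log: print(np.round(l,3))
print(dimple()); st("end")
E
```

```text
[[377.0, 271.8, 167], [359.2, 283.6, 171]]
 38.12 [ 0.5705 -0.1613  0.0804] F [ 2.4 -5.4  1.4] T [-0.88 -0.32 -0.11] w 0.0546 g 30.0
-1.898460763694209 -0.11531962429165935
 39.14 [ 0.5701 -0.1618  0.0799] F [ -2.4 -10.8   3. ] T [-1.96  0.33 -0.11] w 0.0547 g 30.0
-0.8984389184333141 -0.12074079427757448 [[377.5, 272.1, 115], [358.9, 284.0, 146]]
[ 2.1    2.1   -0.123 39.517]
[ 2.2    2.2   -0.144 39.8  ]
[ 2.3    2.3   -0.127 40.083]
[ 2.4    2.4   -0.095 40.367]
[ 2.5    2.5   -0.106 40.65 ]
[ 2.6    2.6   -0.111 40.933]
[ 2.7    2.7   -0.109 41.217]
[ 2.8    2.8   -0.133 41.5  ]
[ 2.9    2.9    0.299 41.783]
[ 3.     2.998  0.198 42.067]
[ 3.100e+00  3.097e+00 -9.000e-03  4.235e+01]
[ 3.2    3.195 -0.104 42.633]
[ 3.3    3.295  0.436 42.917]
[[377.5, 275.3, 130], [332.6, 279.1, 147]]
end 42.97 [ 0.5704 -0.1606  0.0793] F [0.8 0.  5.7] T [-0.09 -0.21  0.42] w 0.0549 g 30.0
```

```bash
cat >> h.py <<'E'
def dang(zt):
    """dimple angle in tool frame, deg (wrist cam, cap centre = TCP axis), and world angle"""
    f=ctrl.grab_frame("wrist"); s=ctrl.state(); c=np.load("hub.npz")["c"]; b=np.load("hub.npz")["bias"]
    g=cv2.cvtColor(f["frame"],cv2.COLOR_BGR2GRAY)
    r=g[262:330,275:372]; n,l,ss,ce=cv2.connectedComponentsWithStats((r<60).astype(np.uint8))
    out=[]
    for k in range(1,n):
        if 60<ss[k,4]<260:
            uv=ce[k]+[275,262]; P=ray(f,uv-b*0,zt)[:2]-c
            out.append((uv.round(1).tolist(),int(ss[k,4]),round(np.hypot(*P)*1000,1),round(np.degrees(np.arctan2(P[1],P[0])),1)))
    yaw=np.degrees(s["q"][0]+np.pi/2-s["q"][5]); return out,round(yaw,1)
E
python3 - <<'E'
from h import *
print(dang(.0838))
f=np.load("pics/cap1.npz"); c=np.load("hub.npz")["c"]
P=ray(f,[359.2,283.6],.0855)[:2]-c; print("at grip",np.hypot(*P),np.degrees(np.arctan2(P[1],P[0])))
from workcell import ctrl
print(tz(10)); f=ctrl.grab_frame("wrist"); cv2.imwrite("pics/cap2.png",f["frame"])
E
```

```text
([([280.0, 270.0], 109, np.float64(31.2), np.float64(79.5)), ([332.6, 279.1], 148, np.float64(22.4), np.float64(38.5))], np.float64(45.8))
at grip 0.02283849471027235 -158.1989200529802
0.40395060178369685
```

The torque jumped at d≈2.85 rad. The dimple turned 163° (2.85 rad) while the tool turned 189°, so the cap is on its hard stop and the fingers slipped 26°. The bottomed dimple angle is 38.5°, so I'll back off to 128.5° and check it.

```bash
python3 - <<'E'
from h import *
ctrl.goto_joints(qt(2.5)); st(); print(tz())
ctrl.goto_joints(qt(3.295-np.pi/2)); st("backed"); ctrl.dwell(.2); print(tz())
print(dang(.0846)); f=look("w",["cap_dimple","bolt_a"],"cap3")
E
```

```text
43.97 [ 0.5698 -0.1603  0.0796] F [-3.4  1.7  9.7] T [0.2  0.35 0.1 ] w 0.0545 g 30.0
0.1364659454705493
backed 44.8 [ 0.5691 -0.1605  0.08  ] F [-6.5 -2.1 10.3] T [-0.29  1.07  0.1 ] w 0.0548 g 30.0
0.10719347925236584
([([280.2, 269.6], 127, np.float64(31.5), np.float64(170.6)), ([332.5, 279.0], 152, np.float64(22.2), np.float64(130.4))], np.float64(136.1))
cap3 cap_dimple [(0.71, [0.5518, -0.1412, 0.0861])] [(0.73, [326.1, 301.7], 12058)]
cap3 bolt_a [(0.63, [0.5792, -0.089, 0.0052])] [(0.76, [448.2, 198.7], 2676)]
```

View pics/cap3.png

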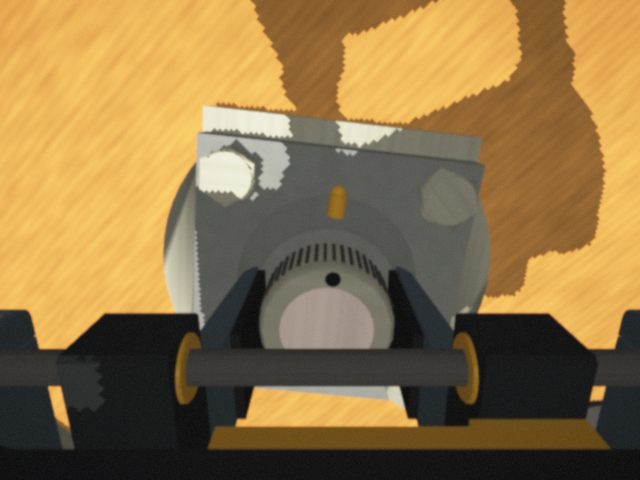

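The dimple is still at (333,279), so nothing slipped. The tool turned 90.3°, and the cap is still held at 30 N.

```bash
python3 -c "
from workcell import ctrl
print(ctrl.finish_job())"
```

```text
the job is handed in; nothing more can be done
None
```

I handed the job in at about 45 s: both thick bolts are seated in the flange, and the cap was bottomed, backed off a quarter turn (90° measured) and is still gripped at 30 N.

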